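Key the conveyor console on and start the bottle line

TASK

Start the bottle conveyor from its console: take the flat-bladed key off its hook, push it fully home in the key switch on the sloping panel, turn it clockwise as far as it goes to ON, let go of it there, and then press the flat start button right in and release it. Leave the key in the switch; do not press the emergency stop, and do not displace the other key or anything else on the table.

Things in the scene. Friction and masses are not known exactly. Their poses are not given: they have to be found in the camera images.
- console: Grey steel control console, fixed: 230 mm wide (y), 144 mm deep (x), 50 mm high in front, 140 mm at the back. Origin: centre of its underside; x to its back, y to its left, z up. Its panel rises 32 degrees from level towards +x. On it: key switch (left), start button (middle, 89 mm away), emergency stop (right); the rest is under 15 mm tall. A key hangs on a hook on each side.
- hook_left (a point): Left key hook: a level steel pin, 6 mm diameter, sticking out along +y of the console from its side wall. This point is on the pin's axis, 45 mm out from the wall and 105 mm above the table, where the pin turns up: its end, 9 mm further out, stands 6 mm higher than the pin's upper side. The keys hang about 34 mm out from the wall. Axes as the console's.
- hook_right (a point): The same hook mirrored on the right side wall: it sticks out along -y of the console.
- key: The key to use, hung blade down on the left or right hook. Origin: blade tip; z up the key, x across its flat side (along the console's x as it hangs), y its thickness. From the tip: steel flat blade 12 (x) by 4 mm, 24 mm long, last 5 mm tapered; black neck 14 x 8 mm, 24 to 32 mm, its underside the stop; black flat-sided bow 30 (x) by 8 mm, 32 to 62 mm. Same after a half turn about z. 28 to 56 g.
- key_grip (a point): A point in the key's bow 50 mm above the blade tip, good for gripping the bow across its 30 mm. The bow has a hole 18 x 18 mm, 39 to 57 mm above the tip; the hook's pin passes through it along y, under the hole's upper edge. The key can rise 12 mm on the pin and must rise over 6 mm to pass the upturned end. Axes as the key's.
- keyswitch_mouth (a point): Centre of the keyway's mouth on the key switch's turning core. z out of the panel, x along the keyway; at OFF x points up the slope. Keyway: slot 13.6 (x) by 5.6 mm, square-edged, 26 mm deep; with the key fully home the neck rests on the core and the tip is 24 mm below this point. A steel bezel around it (39 mm outer, 22 mm inner diameter) stands 1 mm higher, 9 mm over the panel.
- keyswitch (a joint): Key switch angle, rad: 0 = OFF, as it starts; grows clockwise as seen looking at the panel (a negative turn about the outward normal); end stop at 1.047 (60 degrees) = ON. About 0.04 N m of friction, stays where it is left. The key has about 0.13 rad of play in the slot either way.
- start_top (a point): Centre of the top of the start button: flat steel disc 28 mm in diameter in a black round housing of 44 mm, its top 18 mm above the panel. z out of the panel, pressed along -z.
- start (a joint): Start button travel, m: 0 released, 0.006 fully down (its top then level with the housing, which does not give). A spring needs 1.5 N to begin, 5 N at the bottom, and pushes it back up.
- estop_top (a point): Top of the emergency stop: a red 40 mm mushroom on a yellow disc, 35 mm above the panel, on its right, 63 mm from the start button. Not to be pressed. z out of the panel.
- estop (a joint): Emergency stop travel, m; 0 released.
- spare_key: The wrong key, on the other hook: all steel, round bow 34 mm across, round barrel 10 mm thick, 75 mm long in all. Origin at the barrel's end, z up. Leave it hanging.
- wrench: Flat steel spanner 180 mm long lying in front of the console; origin under its centre.
- bowl: Amber glass bowl, 150 mm across, 55 mm high, in front of the console's left end; origin under its centre.
- tin: Oil tin, 66 mm diameter, 110 mm high, behind the console's right end; origin under its centre.
- bottle_a: Green oil bottle without label, 64 mm diameter, 250 mm high, on the left of the table; origin under its centre.
- bottle_b: Green oil bottle with a label, 64 mm diameter, 250 mm high, on the right of the table; origin under its centre.
- label_roll: Roll of paper labels, 90 mm diameter, 60 mm high, standing on its end; origin under its centre.
- funnel: Steel funnel standing on its mouth, 110 mm across, 110 mm high; origin under its centre.

How it is judged:
On the way, in this order (a step that is already met when the one before it is completed fails the run):
1. the flat-bladed key is fully home in the key switch, still at OFF (z of key in the frame of keyswitch_mouth below -0.0205 m and x of key in the frame of keyswitch_mouth between -0.003 and 0.003 m and y of key in the frame of keyswitch_mouth between -0.003 and 0.003 m and angle between the z axis of key and the z axis of keyswitch_mouth, either way round below 0.15 rad and value of joint keyswitch below 0.35 rad), for 0.1 s.
2. the key is turned to ON, fully home (z of key in the frame of keyswitch_mouth below -0.0205 m and x of key in the frame of keyswitch_mouth between -0.003 and 0.003 m and y of key in the frame of keyswitch_mouth between -0.003 and 0.003 m and angle between the z axis of key and the z axis of keyswitch_mouth, either way round below 0.15 rad and value of joint keyswitch above 0.96 rad), for 0.2 s.
3. with the key home at ON and let go, the start button is pressed (all of step 2 and value of joint start above 0.004 m and contact force between key and the fingers below 0.3 N), for 0.05 s.
At the end, for the whole second after the job is handed in: The flat key is fully home in the switch (tip 20.5 mm or more below the mouth, within 3 mm of its axis and 0.15 rad of its direction), let go and at rest; switch at ON (0.96 rad or more); start button pressed after that and out again (under 1 mm); emergency stop out (all of step 2 and value of joint each of start, estop below 0.001 m and linear speed of key below 0.02 m/s and velocity of joint keyswitch below 0.05 rad/s); the robot touches nothing.
It fails at once if the emergency stop is pressed (more than 2 mm) (value of joint estop above 0.002 m).
It fails at once if the start button is pressed (4 mm) while the key switch is not at ON (value of joint start above 0.004 m and value of joint keyswitch below 0.9 rad).
It fails at once if another thing on the table, or the other key, is displaced by more than 30 mm (distance of any of wrench, bowl, tin, bottle_a, bottle_b, label_roll, funnel, spare_key from where it was at the start of the episode above 0.03 m).
It fails at once if a standing thing on the table is tipped over (more than 0.5 rad) (angle between any of bowl, tin, bottle_a, bottle_b, label_roll, funnel's own z axis and vertical above 0.5 rad).
It also fails if it takes over 59 s, if anything falls off the work surface, if the arm or the gripper's body presses on something with over 40 N, if the wrist force passes 120 N, or if a joint passes its speed limit or range.

ROBOT

A 6-joint arm with a two-finger parallel gripper is mounted at the origin on the work surface. World frame = base frame: x ahead of the robot, y to its left, z up, the work surface at z = 0. Lengths are in m, angles in rad, forces in N, time in s.
With the tool pointing down it reaches from about 0.375 to 0.975 m from the base axis. Payload 3.8 kg.
Tool frame: the origin (TCP) lies midway between the tips of the shut fingers; the grasp point (between the pads) lies 19 mm behind it; z points along the fingers, y is the line along which they close (so a half turn about z gives the same grasp; the last joint's range is limited). The gripper opens to 88 mm and grips with 3 to 60 N. Pads are 18 mm wide; open, the fingers measure 123 mm over their backs; the gripper's body (75 mm by 187 mm) begins 45 mm behind the grasp point.
Start: joints at [-1.34, 0.264, 1.604, -0, 1.274, -0.037], TCP at [0.179, -0.651, 0.212] pointing down, gripper open.
Joint ranges: [-2.63, 2.63], [-0.94, 2.18], [0.31, 2.57], [-1.31, 4.45], [0, 2.66], [-2.55, 2.55]. Speed limits (rad/s): [2.57, 2.57, 3.14, 3.14, 3.14, 3.14].

INTERFACE

Orientations are given as a rotation vector (axis times angle).
In Python, from cell import manip, inverse_kinematics, cams, order gives the robot as it stands. Calls block until the motion is done:
- manip.move_pose(position, orientation): joint-space move of the TCP to a pose.
- manip.move_linear(position, rate=0.15, rot=None): straight line of the TCP; rot=None keeps the orientation; rate is the mean speed in m/s.
- manip.set_joints(angles): joint-space move.
- manip.set_gripper(opening, force=None): finger opening in m; force is the grip in N (None keeps the last); returns when the fingers have stopped.
- manip.dwell(seconds).
- inverse_kinematics(position, orientation): joint angles nearest the present ones, or None.
- manip.state(): the state.
- cams.capture(name): name is "side" or "top" or "wrist"; returns a dict with "image" (384x512x3 uint8, blue, green, red), "z_map" (384x512 float32, m along the optical axis (not along the pixel's ray), 0 where there is no reading), "intrinsics" (3x3 intrinsics, pixels), "position" and "orientation" of the camera in the world; the wrist camera has in their place "T_tool_cam" (4x4, takes a point from camera to tool coordinates, whose origin is the TCP and whose axes are the flange's). Camera axes: x right, y down, z forward; pixel columns grow to the right and rows downward; lengths in m; the calibration is good to about 2 mm. A picture is of the moment at which its call begins: read the wrist's pose just before it.
A pose or a line that the arm cannot do raises manip.IKError and nothing moves.
- order.close_job(): hands the job in; it is judged then, once.
The state is a dict: "clock": time; "joint_pos": joint angles; "joint_velocities": joint speeds; "tau": joint torques, N m; "tool_pos": TCP position; "tcp_rot": TCP orientation; "contact_force": force on the tool from outside, world axes, zero at the start; "moment": the same for the moment, N m; "gripper_width": finger opening in m; "grasp_force": force on a finger pad.
Only numpy, scipy, OpenCV 4.12 (cv2) and the standard library are available. Lean on these libraries where they do the work, as an engineer would, in place of code of your own. Each camera call takes 0.05 s, during which the arm holds its last target. There are 200 camera calls.

## Working session

There is one attempt and no reset: what is moved stays moved. The work goes in short steps, each a Python script; the robot and the scene stay as the last script left them, time stands still between calls to the robot, and variables do not carry over. Pictures are saved under pics/ and viewed, at most 10 in all, crops included, and the job is handed in when it is done.

```bash
ls; mkdir -p pics
python3 - <<'E'
from cell import manip,cams
import cv2,numpy as np
for n in("top","side"):
    c=cams.capture(n); cv2.imwrite(f"pics/{n}0.png",c["image"]); np.savez(f"{n}0.npz",**c); print(n,c["intrinsics"].tolist(),c["position"],c["orientation"])
c=cams.capture("wrist");print(c["T_tool_cam"],c["intrinsics"].tolist())
print(manip.state())
E
```

```text
pics
top [[378.5491740293361, 0.0, 262.1181380840691], [0.0, 378.5491740293361, 190.88291253106368], [0.0, 0.0, 1.0]] [ 0.33468317 -0.00935794  1.44777007] [-2.14980854  2.16851051 -0.11222863]
side [[495.304662324476, 0.0, 264.3636063967538], [0.0, 495.304662324476, 181.3523057850854], [0.0, 0.0, 1.0]] [ 0.39799782 -1.38594442  0.85451537] [-2.07871181  0.01937424 -0.04771034]
[[-6.39066545e-04 -9.49081578e-01 -3.15029761e-01  8.21383467e-02]
 [ 9.99999134e-01 -9.69073296e-04  8.90911453e-04 -2.28742761e-04]
 [-1.15083458e-03 -3.15028918e-01  9.49081375e-01 -1.73990847e-01]
 [ 0.00000000e+00  0.00000000e+00  0.00000000e+00  1.00000000e+00]] [[278.2734538711839, 0.0, 256.5599802032059], [0.0, 278.2734538711839, 194.33774986062193], [0.0, 0.0, 1.0]]
{'clock': 0.15, 'joint_pos': array([-1.33987094e+00,  2.64590045e-01,  1.60504830e+00,  7.00940030e-06,
        1.27367552e+00, -3.68831176e-02]), 'joint_velocities': array([ 0.00100903, -0.00203624, -0.00117777,  0.00196372, -0.00055277,
        0.00083785]), 'tau': array([-9.93953131e-05, -5.02848458e+01, -3.57468832e+01,  7.28953094e-02,
        2.50128424e-02, -9.08263382e-05]), 'tool_pos': array([ 0.17849524, -0.65036543,  0.21047382]), 'tcp_rot': array([-3.11177178e+00, -4.19184603e-01,  2.51289657e-04]), 'contact_force': array([ 0.20975935, -0.61180025,  0.46700992]), 'moment': array([-0.00249945,  0.01900109, -0.02326278]), 'grasp_force': 0.0, 'gripper_width': 0.08788278786035347}
```

View pics/top0.png

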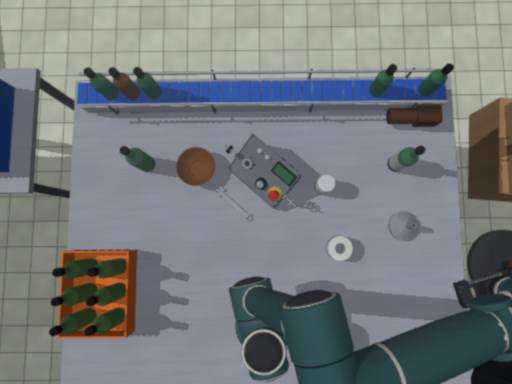

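View pics/side0.png

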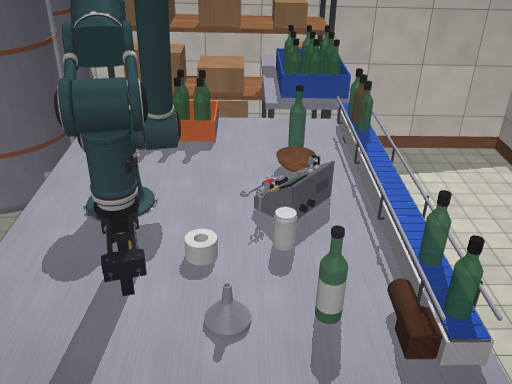

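The top view shows the console near (265,170), turned about -45°. The key switch is at (248,162), start at (261,183) and the e-stop at (274,195). A black key hangs on the left hook near (229,149), and the steel one is on the right near (290,203). I'll estimate the console pose from the top depth, then check IK.

```bash
cat > h.py <<'E'
import numpy as np,cv2
from scipy.spatial.transform import Rotation as R
def cloud(c,T=None):
    K=c["intrinsics"];z=np.asarray(c["z_map"],float);v,u=np.mgrid[:z.shape[0],:z.shape[1]]
    p=np.stack([(u-K[0,2])/K[0,0]*z,(v-K[1,2])/K[1,1]*z,z],-1)
    p[z<=0]=np.nan
    if T is None: Rm,t=R.from_rotvec(c["orientation"]).as_matrix(),c["position"]
    else: Rm,t=T[:3,:3],T[:3,3]
    return p@Rm.T+t
def tool_T(s):
    T=np.eye(4);T[:3,:3]=R.from_rotvec(s["tcp_rot"]).as_matrix();T[:3,3]=s["tool_pos"];return T
def wrist(name):
    from cell import manip,cams
    s=manip.state();c=cams.capture("wrist");T=tool_T(s)@c["T_tool_cam"]
    cv2.imwrite(f"pics/{name}.png",c["image"]);np.savez(f"{name}.npz",T=T,**c)
    return c,T,cloud(c,T)
def rot(z,y):   # tool rotvec from z axis and closing axis y
    z=np.array(z)/np.linalg.norm(z);y=np.array(y)-np.dot(y,z)*z;y/=np.linalg.norm(y)
    return R.from_matrix(np.stack([np.cross(y,z),y,z],1)).as_rotvec()
E
python3 - <<'E'
from h import *
from cell import inverse_kinematics as ik
c=dict(np.load("top0.npz"));P=cloud(c)
for n,(u,v) in dict(ks=(248,162),start=(261,183),es=(274,195),lk=(229,149),tab=(300,130)).items(): print(n,P[v,u].round(3))
Q=P[125:215,222:305].reshape(-1,3);m=(Q[:,2]>.045)&(Q[:,2]<.15);Q=Q[m]
best=None;rng=np.random.default_rng(0)
for _ in range(2000):
    a=Q[rng.choice(len(Q),3,False)];n=np.cross(a[1]-a[0],a[2]-a[0]);l=np.linalg.norm(n)
    if l<1e-6: continue
    n/=l;n*=np.sign(n[2])
    if abs(n[2]-np.cos(np.radians(32)))>.08: continue
    k=abs((Q-a[0])@n)<.004
    if best is None or k.sum()>best[0]: best=(k.sum(),n,k)
I=Q[best[2]];print(len(Q),best[0],best[1],I.mean(0))
yaw=np.arctan2(-best[1][1],-best[1][0]);print("yaw",yaw)
r=cv2.minAreaRect((I[:,:2]*1000).astype(np.float32));print(r)
xc=np.array([np.cos(yaw),np.sin(yaw),0]);
for d in ([0,0,-1.],): 
  for y in (xc,-xc,[0,1,0],[0,-1,0]): print(ik([.42,0,.25],rot(d,y)))
E
```

```text
ks [0.599 0.054 0.067]
start [0.516 0.006 0.098]
es [ 0.471 -0.04   0.111]
lk [0.639 0.12  0.11 ]
tab [ 0.738 -0.148 -0.004]
2829 1903 [-0.398375    0.36329976  0.84220582] [ 0.56697041 -0.00086497  0.09585153]
yaw -0.739380514166391
((571.1998901367188, 6.8501739501953125), (259.7599792480469, 145.98728942871094), 48.372352600097656)
[-5.93204989e-02 -2.60854952e-01  2.05904023e+00 -8.88178420e-16
  1.34340737e+00  6.80060015e-01]
[-5.93204989e-02 -2.60854952e-01  2.05904023e+00 -4.44089210e-16
  1.34340737e+00 -2.46153264e+00]
[-0.0593205  -0.26085495  2.05904023  0.          1.34340737 -1.63011683]
[-5.93204989e-02 -2.60854952e-01  2.05904023e+00 -4.44089210e-16
  1.34340737e+00  1.51147583e+00]
```

Run:
```python
from h import *
from cell import manip
yaw=-.735;xc=np.array([np.cos(yaw),np.sin(yaw),0])
manip.move_pose([.40,-.1,.35],rot([0,0,-1],xc))
manip.move_pose([.61,.055,.24],rot([0,0,-1],xc))
manip.dwell(.3)
c,T,P=wrist("w1");print(manip.state()["clock"],manip.state()["contact_force"])
```

```text
3.775 [ 0.22230682 -0.17065974 -0.46544896]
```

View pics/w1.png

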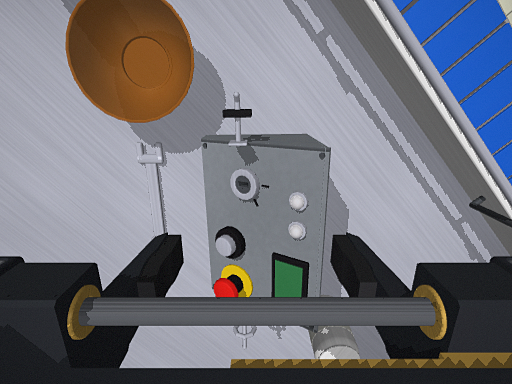

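The picture shows the black key on the left hook, with its bow at (237,113) and the pin running (237,140)→(237,95). The key switch bezel is at (243,185), start at (230,243) and the e-stop at (228,287). Next I'll fit the geometry and crop the two areas enlarged.

Run:
```python
from h import *
d=dict(np.load("w1.npz"));T=d["T"];P=cloud(d,T);K=d["intrinsics"]
Q=P[155:290,205:325].reshape(-1,3);Q=Q[np.isfinite(Q[:,0])]
n=np.array([-.53*np.cos(.735),.53*np.sin(.735),.848]);p0=Q[:,:]
h=Q@n;hist,e=np.histogram(h,np.arange(h.min(),h.max(),.002));o=e[hist.argmax()]+.001
for w in(.008,.004,.003):
    I=Q[abs(Q@n-o)<w];m=I.mean(0);n=np.linalg.svd(I-m,full_matrices=False)[2][2];n*=np.sign(n[2]);o=m@n
print("n",n,"tilt",np.degrees(np.arccos(n[2])),"yaw",np.arctan2(-n[1],-n[0]),"rms",(I@n-o).std(),len(I))
def ray(u,v,hh):
    r=T[:3,:3]@np.array([(u-K[0,2])/K[0,0],(v-K[1,2])/K[1,1],1]);return T[:3,3]+r*((o+hh-T[:3,3]@n)/(r@n))
ks=ray(243.5,184.5,.009);st=ray(230,243,.018);es=ray(226.5,288,.035);print(ks,st,es,np.linalg.norm(ks-st),np.linalg.norm(es-st))
y=ks-es;y-=0;print("yaw from ks-st",np.arctan2(-(ks-st)[0],(ks-st)[1]))
a=ray(203,138,0);b=ray(329,150,0);print(a,b,"wall dir",np.arctan2((b-a)[1],(b-a)[0]))
# key
k=P[100:125,215:262].reshape(-1,3);k=k[k[:,2]>.06];print(len(k));print(np.percentile(k,[5,50,95],axis=0))
for v in range(104,124,2): print(v,P[v,218:256:3,2].round(3))
a=d["image"][80:220,170:310];cv2.imwrite("pics/w1c.png",cv2.resize(a,None,fx=4,fy=4,interpolation=cv2.INTER_CUBIC))
```

```text
n [-0.39500488  0.35394839  0.84775685] tilt 32.03147587190844 yaw -0.7306344908931851 rms 0.0007706435663792848 12044
[0.59132136 0.0562707  0.0969137 ] [0.52477196 0.01052102 0.09562287] [ 0.48379882 -0.02766214  0.11252663] 0.08076831871673193 0.058502037060142204
yaw from ks-st -0.9685398715417382
[0.5851951  0.12858081 0.05325266] [0.68818589 0.03357577 0.14090603] wall dir -0.7450871346788385
350
[[0.63316331 0.11133797 0.10522263]
 [0.64369376 0.12115384 0.11320186]
 [0.65300184 0.13034597 0.1147854 ]]
104 [ 0.001  0.001 -0.    -0.     0.002  0.003  0.108  0.107  0.     0.002
  0.     0.001  0.002]
106 [0.001 0.001 0.002 0.    0.001 0.002 0.109 0.107 0.    0.002 0.003 0.
 0.001]
108 [ 0.001 -0.001  0.     0.002  0.001  0.001  0.109  0.108  0.002  0.001
  0.     0.     0.001]
110 [0.002 0.002 0.114 0.115 0.114 0.115 0.112 0.113 0.114 0.114 0.114 0.106
 0.002]
112 [0.001 0.001 0.113 0.114 0.115 0.115 0.115 0.114 0.114 0.116 0.114 0.108
 0.002]
114 [0.002 0.002 0.112 0.114 0.114 0.113 0.115 0.114 0.114 0.114 0.115 0.108
 0.   ]
116 [0.    0.001 0.115 0.113 0.113 0.114 0.113 0.115 0.113 0.113 0.113 0.111
 0.001]
118 [ 0.002  0.001 -0.     0.001 -0.001 -0.     0.109  0.108 -0.     0.001
  0.001 -0.     0.001]
120 [ 0.001  0.002  0.001  0.002  0.002  0.001  0.109  0.109  0.002  0.001
 -0.001  0.003  0.002]
122 [ 0.002  0.     0.     0.001  0.001  0.001  0.108  0.108 -0.    -0.001
  0.001 -0.     0.001]
```

View pics/w1c.png

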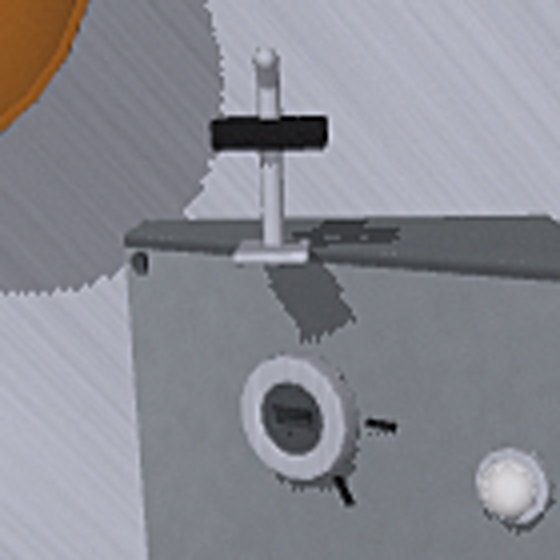

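The crop shows the key bow centred at about (237.4,113.2), square to the pin, and the keyway lies along the slope at OFF. The bezel centre is (243.8,184.5). Next I'll check IK for the insertion and turn in both grasps, then take the key.

```bash
cat >> h.py <<'E'
yaw=-.735; xc=np.array([np.cos(yaw),np.sin(yaw),0]); yc=np.array([-xc[1],xc[0],0]); t=np.radians(32)
N=-np.sin(t)*xc+np.array([0,0,np.cos(t)]); U=np.cos(t)*xc+np.array([0,0,np.sin(t)])  # panel normal, up slope
KS=np.array([.5913,.0563,.0969])-.001*N
KEY=np.array([.643,.121])
E
python3 - <<'E'
from h import *
from cell import inverse_kinematics as ik
f=lambda q: None if q is None else q.round(2)
d=dict(np.load("w1.npz"));P=cloud(d,d["T"]);k=P[108:118,205:265].reshape(-1,3);k=k[(k[:,2]>.11)]
r=cv2.minAreaRect((k[:,:2]*1000).astype(np.float32));print(r, np.median(k[:,2]),"mean",k.mean(0))
for s in(1,-1):
    print(s,"grasp",f(ik([*KEY,.083],rot([0,0,-1],s*xc))))
    for a in range(0,76,15):
        y=R.from_rotvec(-np.radians(a)*N).apply(s*U); print(a,f(ik(KS+.007*N,rot(-N,y))),f(ik(KS+.06*N,rot(-N,y))))
E
```

```text
((642.6986694335938, 120.22034454345703), (7.108402729034424, 29.18282127380371), 47.699302673339844) 0.11375736649133864 mean [0.64246357 0.12043336 0.11375542]
1 grasp [ 0.15  0.33  1.77 -0.    1.04  0.88]
0 [ 0.35  0.07  2.16 -0.74  0.77  1.59] [ 0.4  -0.01  2.15 -0.68  0.87  1.55]
15 [ 0.35  0.07  2.16 -0.74  0.77  1.85] [ 0.4  -0.01  2.15 -0.68  0.87  1.81]
30 [ 0.35  0.07  2.16 -0.74  0.77  2.11] [ 0.4  -0.01  2.15 -0.68  0.87  2.07]
45 [ 0.35  0.07  2.16 -0.74  0.77  2.38] [ 0.4  -0.01  2.15 -0.68  0.87  2.34]
60 None None
75 None None
-1 grasp [ 0.15  0.33  1.77 -0.    1.04 -2.26]
0 [ 0.35  0.07  2.16 -0.74  0.77 -1.55] [ 0.4  -0.01  2.15 -0.68  0.87 -1.59]
15 [ 0.35  0.07  2.16 -0.74  0.77 -1.29] [ 0.4  -0.01  2.15 -0.68  0.87 -1.33]
30 [ 0.35  0.07  2.16 -0.74  0.77 -1.03] [ 0.4  -0.01  2.15 -0.68  0.87 -1.07]
45 [ 0.35  0.07  2.16 -0.74  0.77 -0.77] [ 0.4  -0.01  2.15 -0.68  0.87 -0.81]
60 [ 0.35  0.07  2.16 -0.74  0.77 -0.5 ] [ 0.4  -0.01  2.15 -0.68  0.87 -0.54]
75 [ 0.35  0.07  2.16 -0.74  0.77 -0.24] [ 0.4  -0.01  2.15 -0.68  0.87 -0.28]
```

```bash
sed -i 's/^KEY=.*/KEY=np.array([.6427,.1203])/' h.py
python3 - <<'E'
from h import *
from cell import manip
D=rot([0,0,-1],-xc); g=np.array([*KEY,.0835])
manip.set_gripper(.056)
manip.move_pose([*KEY,.20],D); manip.move_linear(g+[0,0,.04],rate=.12)
manip.move_linear(g,rate=.05); s=manip.state();print("f",s["contact_force"],s["tool_pos"]-g)
manip.set_gripper(.02,force=30); s=manip.state();print(s["gripper_width"],s["grasp_force"],s["contact_force"])
manip.move_linear(g+[0,0,.009],rate=.02);print(manip.state()["contact_force"])
manip.move_linear(g+[0,0,.009]+.037*yc,rate=.04);s=manip.state();print(s["contact_force"],s["gripper_width"])
manip.move_linear(g+[0,0,.09]+.037*yc,rate=.12);s=manip.state();print(s["contact_force"],s["gripper_width"],s["clock"])
manip.dwell(.2);wrist("w2")
E
```

```text
f [ 0.07476281  0.42359605 -0.04219666] [2.89015142e-04 3.19014386e-05 2.83234810e-04]
0.027377099599443056 30.000552535057068 [ 0.06453261 -0.30180953  1.077638  ]
[-0.50523979  0.40243895 -0.70304941]
[-0.2614077  -0.25008327  0.02732194] 0.0270297903200655
[-0.16141925  0.73928784 -1.28931579] 0.02698234851693409 11.8083
```

View pics/w2.png

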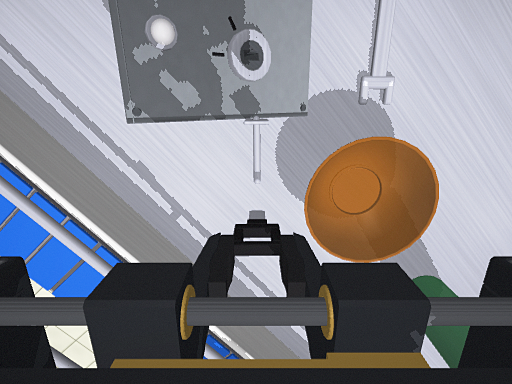

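The key is held square: bow at (257,240), blade end at (257,215), clear of the hook. Next I'll hover over the switch with the tip 15 mm above the mouth and look.

Run:
```python
from h import *
from cell import manip
O=rot(-N,-U)
manip.move_pose(KS+(.0318+.07)*N,O)
manip.move_linear(KS+(.0318+.015)*N,rate=.1);manip.dwell(.3)
s=manip.state();print(s["contact_force"],s["clock"],s["tool_pos"]-(KS+.0468*N))
c,T,P=wrist("w3")
a=c["image"][130:260,180:330];cv2.imwrite("pics/w3c.png",cv2.resize(a,None,fx=5,fy=4.6,interpolation=cv2.INTER_CUBIC) if 0 else cv2.resize(a,None,fx=4.5,fy=4.5,interpolation=cv2.INTER_CUBIC))
```

```text
[-0.12270824 -0.09333038 -0.32850552] 13.725 [0.00024821 0.00042381 0.000705  ]
```

View pics/w3c.png

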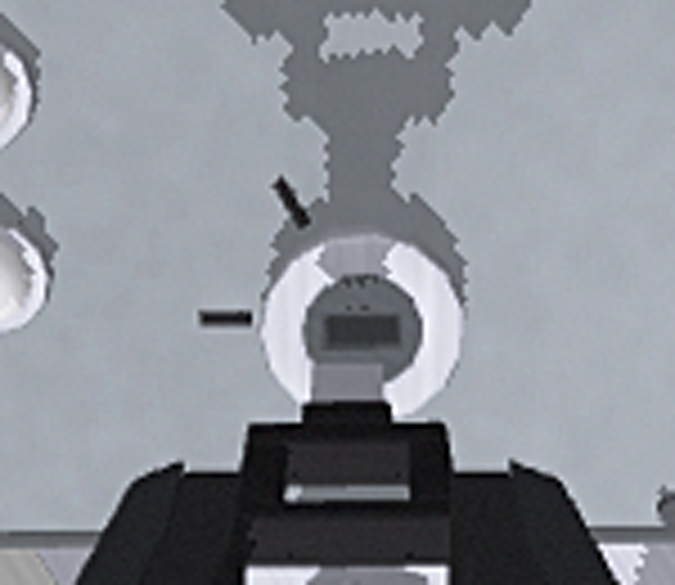

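The close view shows the slot centre at crop (362,330) and the blade tip edge centre at (348,366), so I need a small correction across and along. I'll convert both to the tool frame.

Run:
```python
from h import *
d=dict(np.load("w3.npz"));K=d["intrinsics"];C=d["T_tool_cam"]
P=cloud(d,C)
g=d["image"].astype(int).sum(2)
def px(x,y): return (x+.5)/4.5-.5+180,(y+.5)/4.5-.5+130
def ray(u,v,z):
    r=C[:3,:3]@np.array([(u-K[0,2])/K[0,0],(v-K[1,2])/K[1,1],1]);return C[:3,3]+r*((z-C[2,3])/r[2])
def dep(x,y,w=2):
    u,v=map(int,np.round(px(x,y)));return np.nanmedian(P[v-w:v+w+1,u-w:u+w+1].reshape(-1,3),0)
for n,q in dict(bezL=(283,330),bezR=(442,330),panL=(150,400),panR=(560,400),panT=(560,200),panL2=(150,200),core=(395,345)).items(): print(n,dep(*q,1).round(4))
zb=(dep(283,330,1)[2]+dep(442,330,1)[2])/2
print("slot",ray(*px(362,330),zb+.001),"bezel",ray(*px(362,330),zb))
print("tip",ray(*px(348,366),.0318),"neck low edge",ray(*px(347,403),.0318-.024),"bow",ray(*px(347,425),.0318-.032))
print("blade depth",dep(348,385,1),dep(348,415,1))
```

```text
bezL [ 0.001  -0.0128  0.0468]
bezR [0.0013 0.0176 0.0467]
panL [-0.0164 -0.0395  0.0559]
panR [-0.0162  0.0417  0.0555]
panT [0.0241 0.0396 0.0554]
panL2 [ 0.0242 -0.0376  0.0562]
core [-0.0022  0.0084  0.0484]
slot [0.00083155 0.00244529 0.0477176 ] bezel [0.0011963  0.00243265 0.0467176 ]
tip [-0.00012242 -0.00019995  0.0318    ] neck low edge [ 0.00316194 -0.00037295  0.0078    ] bow [ 0.0030037  -0.00037157 -0.0002    ]
blade depth [ 0.00183093 -0.00016699  0.01869984] [ 0.00371924 -0.00018124  0.00162357]
```

Run:
```python
from h import *
from cell import manip
s=manip.state();T=tool_T(s)
p=(T@[.0012,.00265,0,1])[:3]
manip.move_linear(p,rate=.03);manip.move_linear((T@[.0012,.00265,.0125,1])[:3],rate=.04);manip.dwell(.3)
s=manip.state();print(s["contact_force"],s["tool_pos"]-(T@[.0012,.00265,.0125,1])[:3])
c,T,P=wrist("w4")
a=c["image"][150:240,210:310];cv2.imwrite("pics/w4c.png",cv2.resize(a,None,fx=6,fy=6,interpolation=cv2.INTER_CUBIC))
```

```text
[-1.08131883 -0.68315522 -0.36687056] [9.97751286e-05 8.04253501e-05 1.86450688e-04]
```

View pics/w4c.png

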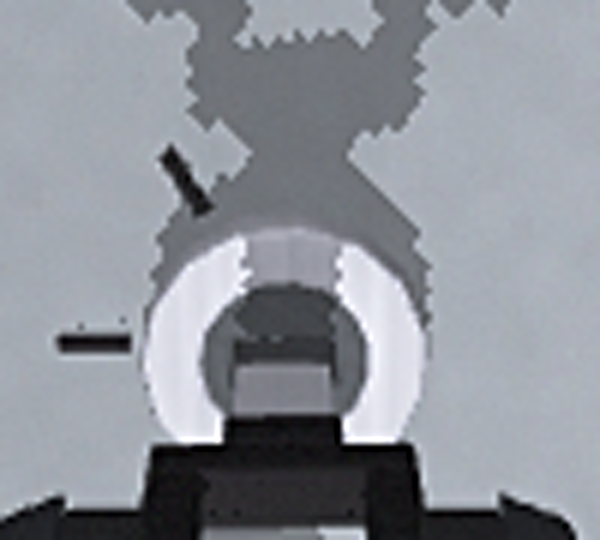

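The slot spans x 233–335 and the blade 235–332, so y is good. The slot's far edge is at row 338 and the blade tip edge at row 362, so x still needs checking. I'll measure it with averaged depth.

Run:
```python
from h import *
for nm in("w3","w4"):
    d=dict(np.load(nm+".npz"));K=d["intrinsics"];C=d["T_tool_cam"];P=cloud(d,C)
    # vertical strip on key: columns of blade centre
    for v in range(205,232):
        q=P[v,252:263];print(nm,v,q[:,0].mean().round(4),q[:,2].mean().round(4),"sd",q[:,0].std().round(4), d["image"][v,257])
def ray(u,v,z):
    r=C[:3,:3]@np.array([(u-K[0,2])/K[0,0],(v-K[1,2])/K[1,1],1]);return C[:3,3]+r*((z-C[2,3])/r[2])
P4=P;L=P[195:215,225:243].reshape(-1,3);
b=P[200:212,236:241].reshape(-1,3);print("bezel z",np.median(b[:,2]))
pan=P[160:230,180:225].reshape(-1,3);print("panel z",np.median(pan[:,2]))
zm=np.median(pan[:,2])-.008
for y in(338,362): print(y,ray(257,(y+.5)/6-.5+150,zm))
# bezel centre from image: left/right/top inner ring
print([d["image"][v,257].tolist() for v in range(184,214)])
```

```text
w3 205 -0.0022 0.0508 sd 0.0003 [58 52 52]
w3 206 -0.0022 0.0483 sd 0.0002 [70 64 63]
w3 207 -0.003 0.0481 sd 0.0002 [81 77 75]
w3 208 -0.0038 0.0478 sd 0.0002 [109 100 100]
w3 209 -0.0046 0.0474 sd 0.0002 [102  96  92]
w3 210 -0.0054 0.0473 sd 0.0003 [111 106 102]
w3 211 0.0017 0.0272 sd 0.0002 [139 130 129]
w3 212 0.0017 0.025 sd 0.0002 [133 126 123]
w3 213 0.0017 0.0231 sd 0.0003 [133 125 123]
w3 214 0.0017 0.0209 sd 0.0002 [133 124 122]
w3 215 0.0016 0.0191 sd 0.0002 [133 124 123]
w3 216 0.0016 0.0174 sd 0.0002 [134 126 125]
w3 217 0.0018 0.015 sd 0.0003 [136 127 126]
w3 218 0.0016 0.0137 sd 0.0003 [138 128 126]
w3 219 0.0037 0.0067 sd 0.0002 [35 32 34]
w3 220 0.0037 0.0052 sd 0.0002 [15 14 14]
w3 221 0.0039 0.0029 sd 0.0002 [20 17 17]
w3 222 0.0037 0.0016 sd 0.0003 [24 23 24]
w3 223 0.0034 0.0006 sd 0.0003 [25 22 23]
w3 224 0.0038 -0.0019 sd 0.0002 [19 20 25]
w3 225 nan nan sd nan [21 21 20]
w3 226 0.0036 -0.0045 sd 0.0003 [23 20 18]
w3 227 0.0035 -0.0059 sd 0.0003 [24 23 25]
w3 228 0.0031 -0.0067 sd 0.0002 [41 33 38]
w3 229 0.0023 -0.0066 sd 0.0004 [47 44 43]
w3 230 0.0018 -0.0
[... 1060 characters left out ...]
]
w4 228 0.0031 -0.0067 sd 0.0002 [42 36 40]
w4 229 nan nan sd nan [47 43 44]
w4 230 nan nan sd nan [46 39 43]
w4 231 0.001 -0.0068 sd 0.0002 [45 43 44]
bezel z 0.03415393193456864
panel z nan
338 [nan nan nan]
362 [nan nan nan]
[[123, 116, 113], [124, 117, 115], [129, 120, 121], [137, 128, 127], [173, 161, 160], [180, 168, 167], [169, 160, 158], [170, 158, 155], [170, 157, 157], [170, 159, 156], [167, 156, 155], [170, 158, 157], [163, 152, 151], [109, 102, 100], [67, 65, 61], [73, 68, 65], [73, 67, 66], [75, 70, 70], [72, 69, 67], [72, 68, 66], [73, 68, 66], [74, 70, 67], [56, 53, 51], [56, 51, 52], [58, 54, 52], [57, 54, 52], [92, 88, 87], [143, 135, 132], [136, 128, 127], [135, 125, 125]]
```

The depth is clean. The key axis is at x=-0.3 mm and the slot centre at x=-0.6 mm with its mouth 3.7 mm below the tip, so I'll insert with that small shift, watching the force.

Run:
```python
from h import *
from cell import manip
s=manip.state();T=tool_T(s)
for z in [.002,.005,.008,.012,.016,.020,.024,.026,.0272,.028,.0285,.029]:
    manip.move_linear((T@[-.0003,0,z,1])[:3],rate=.02)
    s=manip.state();f=T[:3,:3].T@s["contact_force"];d=(np.linalg.inv(T)@[*s["tool_pos"],1])[:3]
    print(z,f.round(1),(d*1000).round(2))
    if f[2]<-12 or np.hypot(*f[:2])>10: break
print(s["clock"],s["gripper_width"])
```

```text
0.002 [-1.1  0.9  0.4] [-0.27  0.05  2.08]
0.005 [-0.3 -0.   0. ] [-0.09  0.15  5.24]
0.008 [-1.7  0.4  0.3] [-0.15  0.1   8.19]
0.012 [-0.2  0.5  1.1] [-0.13  0.1  12.21]
0.016 [ 0.1 -0.   0.7] [-0.12  0.11 16.19]
0.02 [ 0.2 -0.3  0.5] [-0.14  0.1  20.18]
0.024 [-0.9  0.6  0.5] [-0.12  0.18 24.22]
0.026 [-0.2  0.6  0.8] [-0.19  0.06 26.13]
0.0272 [-0.1  0.9 -0.9] [-0.5  -0.14 27.06]
0.028 [ 0.1  1.6 -7.3] [-1.01 -0.36 27.31]
0.0285 [  1.7   1.6 -10. ] [-1.29 -0.45 27.54]
0.029 [  1.    2.3 -13.4] [-1.69 -0.56 27.67]
18.3417 0.02689207605349147
```

Run:
```python
from h import *
from cell import manip
s=manip.state();O=R.from_rotvec(rot(-N,-U))
T=np.eye(4);T[:3,:3]=O.as_matrix()
# nominal hold pose: back off about 1.4 mm from last target
last=s["tool_pos"];np.save("home_last.npy",last)
Rm=O.as_matrix()
base=last+Rm@[.00138,.0005,0]   # undo lateral sag, depth as measured (~27.67)
base=base-Rm@[0,0,.0004]
manip.move_linear(base,rate=.02);manip.dwell(.2)
s=manip.state();print((Rm.T@s["contact_force"]).round(1),(Rm.T@(s["tool_pos"]-base)*1000).round(2))
ax=base+Rm@[-.0003,0,0]
np.savez("ax.npz",ax=ax,base=base)
for a in (10,20,30,40,50,58,62,66,68,70):
    q=R.from_rotvec(-np.radians(a)*N)*O
    manip.move_linear(ax+q.apply([.0003,0,0]),rate=.03,rot=q.as_rotvec())
    s=manip.state();M=q.as_matrix()
    print(a,(M.T@s["contact_force"]).round(1),"m",(M.T@s["moment"]).round(2),s["joint_pos"][5].round(3),s["gripper_width"].round(4),s["clock"])
    if abs((M.T@s["moment"])[2])>.6: break
manip.dwell(.3);wrist("w5")
```

```text
[ 0.8  0.2 -3.8] [-0.1  -0.16 -0.03]Traceback (most recent call last):
  File "<stdin>", line 18, in <module>
AttributeError: 'float' object has no attribute 'round'
```

Run:
```python
from h import *
from cell import manip
O=R.from_rotvec(rot(-N,-U));ax=np.load("ax.npz")["ax"]
print(manip.state()["clock"])
for a in (20,30,40,50,58,62,66,68,70):
    q=R.from_rotvec(-np.radians(a)*N)*O
    manip.move_linear(ax+q.apply([.0003,0,0]),rate=.03,rot=q.as_rotvec())
    s=manip.state();M=q.as_matrix()
    print(a,(M.T@s["contact_force"]).round(1),"m",(M.T@s["moment"]).round(2),"j6 %.3f w %.4f t %.2f"%(s["joint_pos"][5],s["gripper_width"],s["clock"]))
    if abs((M.T@s["moment"])[2])>.6: break
manip.dwell(.3);s=manip.state();print((M.T@s["contact_force"]).round(1),(M.T@s["moment"]).round(2))
```

```text
19.1167
20 [ 0.1 -0.6 -4.6] m [-0.22  0.06  0.1 ] j6 -1.202 w 0.0272 t 19.44
30 [ 0.2 -1.2 -4.4] m [-0.15  0.09  0.07] j6 -1.028 w 0.0272 t 19.77
40 [ 1.4 -1.1 -4.6] m [-0.04  0.08  0.1 ] j6 -0.854 w 0.0269 t 20.09
50 [ 0.3 -0.2 -4.5] m [0.03 0.12 0.05] j6 -0.679 w 0.0269 t 20.42
58 [ 0.7 -2.2 -4.9] m [0.06 0.19 0.04] j6 -0.540 w 0.0268 t 20.71
62 [-0.4 -1.6 -4.9] m [0.18 0.15 0.05] j6 -0.469 w 0.0273 t 20.96
66 [ 0.3 -2.2 -5.5] m [0.19 0.11 0.08] j6 -0.398 w 0.0266 t 21.21
68 [ 0.8 -2.  -4.9] m [0.26 0.14 0.03] j6 -0.362 w 0.0272 t 21.46
70 [-0.3 -1.9 -6. ] m [0.27 0.22 0.06] j6 -0.326 w 0.0269 t 21.71
[ 1.1 -2.8 -5. ] [0.3  0.19 0.07]
```

Run:
```python
from h import *
from cell import manip
O=R.from_rotvec(rot(-N,-U));ax=np.load("ax.npz")["ax"]
for a in (72,74,76,78):
    q=R.from_rotvec(-np.radians(a)*N)*O;M=q.as_matrix()
    manip.move_linear(ax+q.apply([.0003,0,0]),rate=.03,rot=q.as_rotvec());m=[]
    for _ in range(5): manip.dwell(.04);m.append((M.T@manip.state()["moment"])[2])
    s=manip.state();print(a,(M.T@s["contact_force"]).round(1),np.mean(m).round(3),"j6 %.3f t %.2f"%(s["joint_pos"][5],s["clock"]))
    if abs(np.mean(m))>.25: break
c,T,P=wrist("w5")
a=c["image"][150:240,210:310];cv2.imwrite("pics/w5c.png",cv2.resize(a,None,fx=6,fy=6,interpolation=cv2.INTER_CUBIC))
```

```text
72 [ 1.  -1.7 -5.4] -0.027 j6 -0.290 t 22.47
74 [ 1.4 -2.5 -4.9] -0.105 j6 -0.255 t 22.93
76 [ 0.3 -2.6 -5.9] -0.209 j6 -0.220 t 23.38
78 [ 1.4 -2.8 -6. ] -0.302 j6 -0.185 t 23.84
```

View pics/w5c.png

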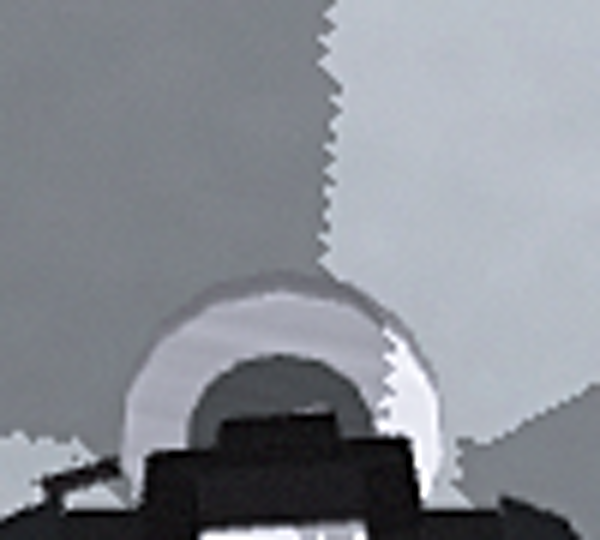

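The neck rests on the core and the end stop has been reached, with the moment rising steadily from 72° to 78°. Now I'll unload, release, retreat, and locate the start button by depth.

Run:
```python
from h import *
from cell import manip
O=R.from_rotvec(rot(-N,-U));ax=np.load("ax.npz")["ax"]
q=R.from_rotvec(-np.radians(73)*N)*O;p=ax+q.apply([.0003,0,0])
manip.move_linear(p,rate=.03,rot=q.as_rotvec());manip.dwell(.1)
manip.set_gripper(.055);s=manip.state();print(s["contact_force"],s["gripper_width"])
manip.move_linear(p+.08*N,rate=.1)
manip.set_gripper(.0,force=20)
d=dict(np.load("w1.npz"));P=cloud(d,d["T"])
st0=np.array([.5248,.0105,.0956])
manip.move_pose(st0+.08*N,O.as_rotvec());manip.dwell(.3)
c,T,P=wrist("w6");s=manip.state();print(s["clock"])
hgt=P.reshape(-1,3)@N;near=np.linalg.norm(P.reshape(-1,3)-st0,axis=1)<.05
hh=hgt[near&np.isfinite(hgt)];print(np.histogram(hh,np.arange(hh.min(),hh.max(),.003)))
cv2.imwrite("pics/w6c.png",c["image"])
```

```text
[ 0.36264585 -0.12948444  0.22068571] 0.05530133793022784
28.2083
(array([3740,  955,   73,   24,  717,  120,   16,  262]), array([-0.14224901, -0.13924901, -0.13624901, -0.13324901, -0.13024901,
       -0.12724901, -0.12424901, -0.12124901, -0.11824901]))
```

View pics/w6c.png

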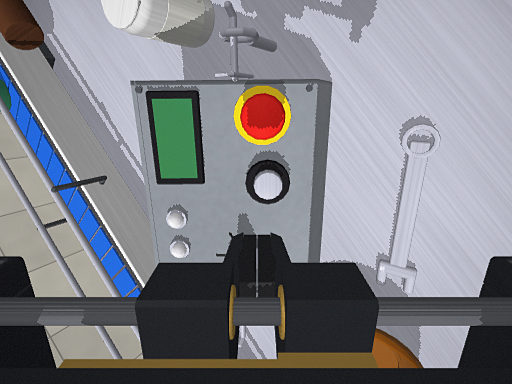

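The start disc is at pixel (267,184), with the e-stop well clear at (263,116). The key is hidden behind the gripper.

Run:
```python
from h import *
d=dict(np.load("w6.npz"));T=d["T"];P=cloud(d,T);L=(P-T[:3,3])
Pt=cloud(d,d["T_tool_cam"])
im=d["image"].astype(int).sum(2)
m=np.zeros(im.shape,bool);m[165:205,248:288]=1
disc=m&(im>420);v,u=np.nonzero(disc);print(len(u),u.min(),u.max(),v.min(),v.max(),u.mean(),v.mean())
X=Pt[disc];z0=np.nanmedian(X[:,2]);X=X[abs(X[:,2]-z0)<.004];(cx,cy),(w,h),_=cv2.minAreaRect((X[:,:2]*1000).astype(np.float32))
print("disc tool",np.nanmedian(X,0),(cx,cy,w,h))
print("panel",np.nanmedian(Pt[215:230,200:225].reshape(-1,3),0),np.nanmedian(Pt[165:205,295:310].reshape(-1,3),0))
```

```text
744 248 287 168 204 267.6680107526882 188.83467741935485
disc tool [0.00758862 0.01005681 0.07649124] (7.031123161315918, 9.756991386413574, 25.538558959960938, 25.467470169067383)
panel [-0.03909543 -0.04803045  0.09811401] [0.00204176 0.04571701 0.09840954]
```

Run:
```python
from h import *
from cell import manip
d=dict(np.load("w6.npz"));T=d["T"]@np.linalg.inv(d["T_tool_cam"]);Rm=T[:3,:3]
g=lambda z:(T@[.0073,.0099,z,1])[:3]
manip.move_linear(g(.03),rate=.1);manip.move_linear(g(.071),rate=.06);manip.dwell(.1)
s=manip.state();f0=(Rm.T@s["contact_force"])[2];print("f0",f0)
for z in np.arange(.073,.090,.001):
    manip.move_linear(g(z),rate=.02);manip.dwell(.1)
    f=np.mean([(Rm.T@manip.state()["contact_force"])[2] for _ in range(2)])-f0
    s=manip.state();print(round(z,4),f.round(2),((np.linalg.inv(T)@[*s["tool_pos"],1])[2]*1000).round(2))
    if f<-9: break
manip.dwell(.15)
manip.move_linear(g(.05),rate=.05);manip.move_linear(g(-.06),rate=.12)
print(manip.state()["clock"],manip.state()["contact_force"])
```

```text
f0 -0.15740833133076643
0.073 0.13 72.91
0.074 0.18 74.01
0.075 -0.05 75.01
0.076 -1.04 76.03
0.077 0.24 77.02
0.078 -0.22 78.02
0.079 0.03 79.03
0.08 0.55 80.03
0.081 -0.29 81.02
0.082 -0.11 82.03
0.083 -0.31 83.01
0.084 0.85 84.03
0.085 -0.1 85.02
0.086 1.23 86.01
0.087 -1.05 87.02
0.088 -0.24 88.02
0.089 -0.11 89.03
37.7167 [1.08100825 0.03269263 0.18764778]
```

Run:
```python
from h import *
from cell import manip
d=dict(np.load("w6.npz"));C=d["T_tool_cam"];T=d["T"]@np.linalg.inv(C);K=d["intrinsics"];Pt=cloud(d,C)
for v in range(156,212,4): print(v,(Pt[v,245:292:5]*1000).round(0).astype(int).tolist())
ax=np.load("ax.npz")["ax"];print("ks in tool",np.linalg.inv(T)@[*ax,1])
c,T2,P=wrist("w7");print(np.linalg.norm(T2-d["T"]))
```

```text
156 [[32, -12, 98], [32, -7, 99], [31, -2, 99], [31, 3, 100], [32, 8, 98], [32, 13, 99], [31, 18, 100], [31, 23, 99], [31, 28, 100], [32, 32, 99]]
160 [[27, -12, 99], [28, -7, 99], [28, -2, 99], [28, 3, 98], [28, 8, 94], [28, 13, 96], [28, 18, 99], [28, 23, 98], [28, 28, 98], [28, 33, 98]]
164 [[24, -12, 98], [24, -7, 98], [25, -2, 92], [26, 3, 87], [26, 8, 87], [26, 12, 86], [26, 17, 87], [25, 22, 93], [24, 28, 98], [23, 33, 99]]
168 [[20, -12, 98], [21, -7, 94], [22, -2, 86], [22, 3, 86], [22, 8, 86], [22, 12, 86], [22, 17, 87], [22, 22, 88], [19, 28, 99], [19, 33, 99]]
172 [[16, -12, 98], [18, -7, 86], [18, -2, 86], [19, 3, 84], [20, 7, 78], [20, 12, 78], [18, 17, 86], [18, 22, 86], [18, 27, 86], [15, 33, 98]]
176 [[11, -12, 99], [15, -7, 85], [14, -2, 86], [17, 3, 77], [17, 7, 76], [17, 12, 76], [17, 17, 77], [14, 22, 87], [14, 27, 87], [11, 33, 99]]
180 [[7, -12, 98], [10, -7, 87], [13, -2, 77], [13, 3, 75], [13, 7, 76], [13, 12, 77], [13, 17, 75], [13, 21, 77], [11, 27, 86], [7, 33, 99]]
184 [[3, -12, 98], [6, -7, 87], [9, -2, 78], [9, 3, 76], [9, 7, 76], [9, 12, 77], [9, 17, 7
[... 309 characters left out ...]
34, 99]]
196 [[-10, -12, 98], [-10, -7, 99], [-6, -2, 87], [-3, 3, 76], [-3, 7, 76], [-3, 12, 76], [-3, 17, 77], [-6, 23, 88], [-10, 29, 99], [-10, 34, 100]]
200 [[-15, -13, 99], [-14, -7, 98], [-10, -2, 86], [-10, 3, 87], [-10, 8, 86], [-10, 13, 87], [-10, 18, 87], [-15, 24, 99], [-14, 29, 98], [-14, 34, 96]]
204 [[-19, -13, 99], [-18, -7, 97], [-19, -2, 98], [-19, 3, 98], [-19, 8, 98], [-18, 13, 97], [-19, 19, 99], [-19, 24, 99], [-19, 29, 98], [-19, 34, 99]]
208 [[-23, -13, 99], [-23, -7, 98], [-24, -2, 99], [-23, 3, 98], [-23, 8, 98], [-23, 14, 99], [-23, 19, 99], [-23, 24, 98], [-23, 29, 98], [-23, 34, 98]]
ks in tool [-0.0783354  -0.0141995   0.08200973  1.        ]
0.06082998135942054
```

Run:
```python
from h import *
from cell import manip
s=manip.state();print("w",s["gripper_width"],s["clock"],s["contact_force"])
d6=dict(np.load("w6.npz"));C=d6["T_tool_cam"];T=d6["T"]@np.linalg.inv(C);K=d6["intrinsics"]
def prj(p):
    q=np.linalg.inv(C)@[*p,1];q=K@q[:3];return (q[:2]/q[2]).round(1)
print("TCP px",prj([0,0,0]),"grasp",prj([0,0,-.019]),"z.08",prj([.0073,.0099,.0765]))
for n in("w6","w7"):
    d=dict(np.load(n+".npz"));Pt=cloud(d,C);
    for v in range(222,262,4):
        print(n,v,(Pt[v,[240,247,252,257,262,268,275]]*1000).round(0).tolist())
d=dict(np.load("w7.npz"));Tw=d["T"]@np.linalg.inv(C);print(Tw[:3,3],T[:3,3],(np.linalg.inv(T)@Tw)[:3,3])
```

```text
w 0.0004644266503858391 37.7667 [0.51293424 0.0006778  0.38874642]
TCP px [257.3 227.9] grasp [257.3 241.1] z.08 [267.7 186. ]
w6 222 [[-39.0, -18.0, 97.0], [-40.0, -11.0, 99.0], [-40.0, -5.0, 99.0], [-39.0, -0.0, 97.0], [-39.0, 5.0, 97.0], [-40.0, 12.0, 100.0], [-39.0, 19.0, 98.0]]
w6 226 [[-44.0, -18.0, 99.0], [-43.0, -11.0, 97.0], [-44.0, -5.0, 98.0], [-44.0, -0.0, 98.0], [-44.0, 5.0, 98.0], [-44.0, 12.0, 98.0], [-44.0, 19.0, 98.0]]
w6 230 [[-49.0, -18.0, 99.0], [-49.0, -11.0, 99.0], [-49.0, -5.0, 99.0], [-48.0, -0.0, 98.0], [-48.0, 5.0, 98.0], [-48.0, 12.0, 97.0], [-48.0, 19.0, 98.0]]
w6 234 [[11.0, -10.0, -31.0], [-53.0, -11.0, 98.0], [-53.0, -5.0, 98.0], [-54.0, -0.0, 99.0], [-53.0, 5.0, 98.0], [-53.0, 12.0, 98.0], [10.0, 10.0, -29.0]]
w6 238 [[10.0, -10.0, -34.0], [9.0, -6.0, -32.0], [9.0, -3.0, -32.0], [9.0, -0.0, -32.0], [9.0, 3.0, -33.0], [9.0, 6.0, -33.0], [11.0, 10.0, -36.0]]
w6 242 [[11.0, -9.0, -41.0], [9.0, -6.0, -37.0], [9.0, -3.0, -37.0], [9.0, -0.0, -38.0], [9.0, 3.0, -37.0], [9.0, 6.0, -36.0], [10.0, 9.0, -40.0]]
w6 246 [[10.0, -9.0, -44.0], [9.0, -6.0, -41.0], [9.
[... 1474 characters left out ...]
40.0]]
w7 246 [[10.0, -9.0, -44.0], [9.0, -6.0, -41.0], [9.0, -3.0, -41.0], [9.0, -0.0, -41.0], [9.0, 2.0, -41.0], [9.0, 6.0, -41.0], [11.0, 9.0, -44.0]]
w7 250 [[10.0, -9.0, -48.0], [9.0, -5.0, -46.0], [9.0, -3.0, -46.0], [9.0, -0.0, -45.0], [9.0, 2.0, -46.0], [9.0, 6.0, -45.0], [11.0, 9.0, -49.0]]
w7 254 [[9.0, -9.0, -49.0], [9.0, -5.0, -49.0], [9.0, -3.0, -50.0], [7.0, -0.0, -47.0], [8.0, 2.0, -49.0], [9.0, 5.0, -50.0], [10.0, 9.0, -52.0]]
w7 258 [[8.0, -9.0, -53.0], [9.0, -5.0, -53.0], [9.0, -3.0, -53.0], [4.0, -0.0, -46.0], [9.0, 2.0, -53.0], [9.0, 5.0, -54.0], [10.0, 8.0, -55.0]]
[0.45839458 0.06026152 0.20826897] [0.49346767 0.03904344 0.16342616] [ 0.00777886  0.01037094 -0.05935604]
```

The shut fingertips show up about 30 mm behind the stated TCP, so the press stopped about 17 mm short. The key must have been held only by the top of its bow. I'll check that the key is home and at ON before pressing deeper.

Run:
```python
from h import *
from cell import manip
O=rot(-N,-U);ax=np.load("ax.npz")["ax"]
manip.move_linear(ax+.10*N-.03*yc,rate=.25);manip.dwell(.15)
c,T,P=wrist("w8");print(manip.state()["clock"])
M=np.stack([U,np.cross(N,U),N],1);Q=(P-(ax-.0078*N))@M   # mouth frame approx
np.save("Q8.npy",Q);q=Q.reshape(-1,3);m=(np.hypot(q[:,0],q[:,1])<.03)&(q[:,2]>.02)&(q[:,2]<.06)
k=q[m];print(len(k),np.percentile(k,[2,50,98],axis=0));t=k[k[:,2]>np.percentile(k[:,2],98)-.004]
print(cv2.minAreaRect((t[:,:2]*1000).astype(np.float32)),t[:,2].mean())
a=c["image"][100:250,150:350];cv2.imwrite("pics/w8c.png",cv2.resize(a,None,fx=4,fy=4,interpolation=cv2.INTER_CUBIC))
```

```text
38.4083
277 [[-0.00846713 -0.01500854  0.0212833 ]
 [ 0.00061331 -0.00486261  0.03748287]
 [ 0.00822734  0.00878864  0.0390366 ]]
((0.16717529296875, -2.255514144897461), (7.984396457672119, 26.74962615966797), 22.907958984375) 0.037723422805986
```

View pics/w8c.png

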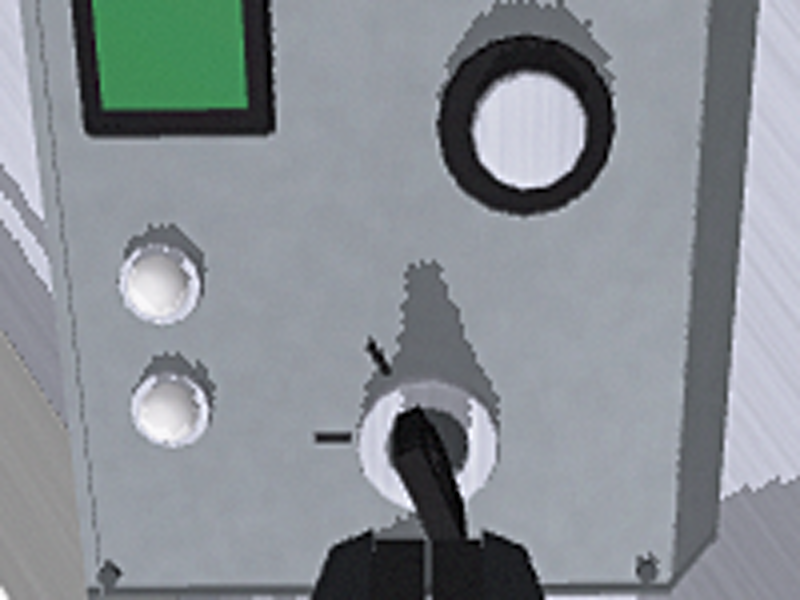

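The key stands home (bow top 37.7 mm above the mouth, 38 expected) and is turned 67° clockwise, which is 60° plus the slot play, so the switch is at ON. Now I'll press start, allowing for the real fingertip length.

Run:
```python
from h import *
from cell import manip
d=dict(np.load("w6.npz"));T=d["T"]@np.linalg.inv(d["T_tool_cam"]);Rm=T[:3,:3]
g=lambda z:(T@[.0073,.0099,z,1])[:3]
s=manip.state();
manip.move_linear(g(-.005),rate=.2);manip.move_linear(g(.085),rate=.15);manip.move_linear(g(.099),rate=.06);manip.dwell(.1)
f0=(Rm.T@manip.state()["contact_force"])[2];hit=None
for z in np.arange(.100,.122,.001):
    manip.move_linear(g(z),rate=.02);manip.dwell(.04)
    s=manip.state();f=(Rm.T@s["contact_force"])[2]-f0
    print(round(z,4),round(f,2),((np.linalg.inv(T)@[*s["tool_pos"],1])[2]*1000).round(2))
    if f<-10: break
    if s["clock"]>52: break
manip.dwell(.15)
manip.move_linear(g(.085),rate=.08);manip.move_linear(g(-.03),rate=.2)
manip.dwell(.2);s=manip.state();print(s["clock"],s["contact_force"])
c,T2,P=wrist("w9");Pt=(P-T[:3,3])@Rm;m=np.linalg.norm(Pt[...,:2]-[.0073,.0099],axis=-1)<.009;print("disc z",np.nanmedian(Pt[m][:,2]))
```

```text
0.1 -0.75 99.93
0.101 -0.31 101.03
0.102 0.87 102.06
0.103 -0.54 103.04
0.104 -1.33 103.92
0.105 -2.18 104.94
0.106 -3.18 105.96
0.107 -3.63 106.95
0.108 -3.55 107.95
0.109 -4.28 108.95
0.11 -6.67 109.9
0.111 -20.15 110.11
45.15 [ 0.79629488 -0.74574538 -0.33140574]
disc z -0.10086252184425476
```

The press ran the full 6 mm (contact at 104 mm, bottomed at 110 mm) and the arm is clear, so I'm handing in.

```bash
python3 -c "
from cell import order
print(order.close_job())"
```

```text
the job is handed in; nothing more can be done
None
```

The job is handed in: by my measurements the key is fully home at ON and let go, and the start button was pressed its full 6 mm. The arm has backed off. I did not re-measure that the button came back up, and the hand-in returned no verdict.

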